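Pry up a granite microscope slab onto its spring prop

TASK

Raise the yellow-marked edge of the heavy granite slab so that its feet can be serviced: stand the brass fulcrum block in front of the yellow mark, pry that edge up with the bar resting over the block until the yellow spring bolt of the blue prop slides fully out under the slab, and ease the slab down onto it. Only then flip the prop's red cam lever all the way over, away from the slab, to lock it, and lay the bar back on the blue mat. Keep the gripper off the slab, do not shove the slab out of place, and leave the bottle, the beaker and the slide box where they stand.

Things in the scene. Friction and masses are not known exactly. Their poses are not given: they have to be found in the camera images.
- slab_edge (a point): Middle of the lower front edge of the loose dark granite slab (200 mm deep, 280 wide, 40 thick, on 20 mm rubber feet: this point starts 20 mm above the bench, the slab's top at 60 mm). x points into the slab, y along the edge, z up. Lifted here the slab tips about its rear feet.
- pry_mark (a point): Point on the lower front edge, 50 mm along +y from slab_edge, under a yellow sticker 30 mm wide on the front face: the place to pry. Same axes as slab_edge.
- slab_home (a point): Fixed point where slab_edge is at the start; x into the slab, y along the edge.
- fulcrum_mid (a point): Centre, half-way up, of the loose brass fulcrum block (0.4 kg): 36 mm in x, 50 mm in y, 30 mm high; it stands on the bench with this point 15 mm up. Its body is 22 mm high; along the middle of its top, parallel to y, runs a half-round ridge of radius 8 mm, its axis 22 mm and its crest 30 mm above the bench.
- bar_grip (a point): Centre of the orange handle of the loose pry bar; x points to the tip, z up. The handle is 130 mm long, 24 wide, 22 high: this point lies 11 mm above its underside, 240 mm from the tip, with 70 mm of handle behind it and 60 mm before. At the start the bar lies flat on the mat.
- bar_tip (a point): Tip of the pry bar's blade, at the middle of its underside; same axes as bar_grip.
- mat: Blue mat fixed to the bench, 360 mm in x, 130 mm in y, 4 mm thick; origin at the centre of its underside. The bar starts along its x axis and must go back on it.
- bolt (a joint): Travel in m of the prop's yellow spring bolt (34 mm wide, top 30 mm above the bench) towards the slab. At 0 its nose rests on the slab's front face, 55 mm along -y from slab_edge; a spring (about 5 N) drives it under the slab by itself once the edge there is lifted just over 30 mm above the bench; about 0.024 is fully out.
- cam (a joint): Angle in rad of the red cam lever on top of the prop. At 0 it leans 0.25 rad from upright towards the slab, at 0.25 it stands upright, at 1.75 (its stop) it lies nearly level, pointing away from the slab: locked. Stiff, it stays where it is left; about 2 N at its end moves it.
- cam_pivot (a point): Point on the cam lever's hinge axis, 50 mm above the bench, 75 mm before the slab's front face and 55 mm along -y from slab_home; the axis is parallel to slab_home's y. The blue housing below spans 30 to 100 mm before the slab, 50 mm wide, 40 mm high; two small steel cheeks, 60 mm high, hold the hinge.
- cam_tip (a point): End of the red cam lever, 77 mm from the hinge axis; the lever is 16 mm wide (along the hinge axis) and 10 mm thick.
- reagent_mid (a point): Bystander: amber reagent bottle, 60 mm across, 160 mm tall; this point is 80 mm up. Not to be moved.
- beaker_mid (a point): Bystander: white ceramic beaker, 60 mm across, 75 mm tall; this point is 40 mm up. Not to be moved.
- slidebox_mid (a point): Bystander: green slide box with white lid, 50 x 45 mm, 70 mm tall; this point is 35 mm up. Not to be moved.
- slab: The granite slab, about 6 kg; origin on the bench below slab_edge, same axes. Its feet, 28 mm across, stand 40 and 185 mm behind the front face at y = -118 and +118 mm; between them the 20 mm gap below it is open. Lifting the edge takes about 30 N.
- bar: The pry bar, 0.4 kg, 310 mm long; origin at the middle of its underside, 155 mm from the tip, same axes as bar_grip. The underside is flat from end to end; the steel blade before the handle is 180 mm long, 22 wide, 6 thick.
- fulcrum: The fulcrum block; origin at the centre of its underside, same axes as fulcrum_mid.
There are look-alikes about, which are no part of the job. There is more than one size of the part that bears slab_home; the job needs the smallest.

How it is judged:
By the outcome, as a careful person would: the job done as asked, in the order asked, and still so for the second after the job is handed in, with the robot touching nothing.
It also fails if it takes over 70 s, if anything falls off the work surface, if the arm or the gripper's body presses on something with over 40 N, if the wrist force passes 120 N, or if a joint passes its speed limit or range.

ROBOT

A 7-joint arm with a two-finger parallel gripper is mounted at the origin on the work surface. World frame = base frame: x ahead of the robot, y to its left, z up, the work surface at z = 0. Lengths are in m, angles in rad, forces in N, time in s.
With the tool pointing down it reaches from about 0.4 to 0.85 m from the base axis. Payload 4.5 kg.
Tool frame: the origin (TCP) lies where the fingers leave the gripper's body, on its centre line; the fingertips stand 73 mm ahead of it and the grasp point (between the pads) lies 54 mm ahead of it (bot.hold_point_z is the distance from the TCP to the grasp point, in m); z points along the fingers, y is the line along which they close (so a half turn about z gives the same grasp; the last joint's range is limited). The gripper opens to 85 mm and grips with 20 to 120 N. Pads are 22 mm wide; open, the fingers measure 114 mm over their backs; the gripper's body (76 mm by 85 mm) begins 54 mm behind the grasp point. The pads swing forward as they close: fully open they stand 13 mm farther back than shut.
Start: joints at [1.279, 0.689, -0.195, 1.565, 0.157, 0.902, -0.215], TCP at [0.2, -0.592, 0.304] pointing down, gripper open.
Joint ranges: [-3.01, 3.01], [-0.46, 2.08], [-1.47, 1.51], [0.13, 2.56], [-1, 4.14], [0.04, 2.09], [-2.66, 2.66]. Speed limits (rad/s): [2.57, 2.57, 3.14, 3.14, 3.14, 3.14, 3.14].

INTERFACE

Orientations are given as a 3x3 rotation matrix whose columns are the frame's x, y, z axes.
In Python, from plant import bot gives the robot as it stands. The module is installed in compiled form; this text tells all that it offers.
- The arm moves only by the shell command python3 -m pendant 'ROWS' [OPENING]. ROWS is a JSON object of lists of equal length, an entry for each row: "dp": the shift along the world's x, y, z in mm, a list of three; "rotation": the turn, a rotation vector about the world's x, y, z in degrees, a list of three. A call has 1 to 5 rows; each row shifts and turns the commanded pose from where the row before left it; what a row does not reach is not made up. A row lasts 1/12 s, in which the tool goes at most 41.7 mm and 7.16 degrees, less where a joint would pass 70% of its speed; a pose out of reach is approached as far as the arm can. A call is refused whole if a number of a shift passes 41.7 or a number of a turn 7.16, either way. A call with a gripper value outside its range is refused whole. OPENING is the finger opening in mm, from 0 to 85.4, set as the call begins (- or left out, the last holds). The fingers move at their own pace and stop on an object; the grip force is fixed at half the most. Time passes only in rows, so rows that do not move let the fingers close. It gives the time, the measured TCP pose, the force, the opening and the grip force at its end, in the units of the state.
- bot.get_obs(): the state, without advancing time (a new reading comes with each control period).
- bot.get_image(name): name is "side" or "top" or "wrist"; returns the picture (420x560x3 uint8, blue, green, red); there is no depth.
- bot.camera_info(name): a dict with "mtx" (3x3 intrinsics, pixels), "T" (4x4, takes a point from camera to world coordinates). Camera axes: x right, y up, looking along -z (the intrinsics and any distortion apply to the point x, -y, -z); pixel columns grow to the right and rows downward; lengths in m; the calibration is good to about 2 mm. A picture is of the moment at which its call begins: read the wrist's pose just before it. camera_info takes no time and is no camera call; for the wrist camera it gives the pose at the moment of the call.
- bot.hand_in(): hands the job in; it is judged then, once.
The state is a dict: "time_s": time; "q": joint angles; "qd": joint speeds; "effort": joint torques, N m; "tcp_pos": TCP position; "orientation": TCP orientation; "ft_force": force on the tool from outside, world axes, zero at the start; "torque": the same for the moment, N m; "grip_width": finger opening in m; "grasp_force": force on a finger pad.
Only numpy, scipy, OpenCV 4.12 (cv2) and the standard library are available. Lean on these libraries where they do the work, as an engineer would, in place of code of your own. Each camera call takes 0.05 s, during which the arm holds its last target. There are 200 camera calls.

## Working session

There is one attempt and no reset: what is moved stays moved. The work goes in short steps, Python scripts to look and compute and a shell command to move; the robot and the scene stay as the last step left them, time stands still between calls to the robot, and variables do not carry over. Pictures are saved under pics/ and viewed, at most 13 in all, crops included, and the job is handed in when it is done.

```bash
mkdir -p pics
python3 - <<'E'
from plant import bot
import cv2,numpy as np
np.set_printoptions(precision=4,suppress=True)
for n in("top","side"):
    im=bot.get_image(n);cv2.imwrite(f"pics/{n}0.png",im)
    c=bot.camera_info(n);print(n,c)
o=bot.get_obs();print(o['tcp_pos'],o['orientation'],bot.hold_point_z,o['time_s'])
E
```

```text
top {'mtx': array([[382.7349,   0.    , 279.5473],
       [  0.    , 382.7349, 214.5428],
       [  0.    ,   0.    ,   1.    ]]), 'T': array([[-0.0037,  0.9979, -0.0645,  0.5722],
       [-0.9999, -0.0044, -0.0106,  0.0948],
       [-0.0109,  0.0644,  0.9979,  1.1578],
       [ 0.    ,  0.    ,  0.    ,  1.    ]])}
side {'mtx': array([[445.2101,   0.    , 276.5445],
       [  0.    , 445.2101, 202.5822],
       [  0.    ,   0.    ,   1.    ]]), 'T': array([[-0.9972,  0.0438, -0.0612,  0.5453],
       [-0.0747, -0.6696,  0.7389,  0.9125],
       [-0.0086,  0.7414,  0.671 ,  0.8278],
       [ 0.    ,  0.    ,  0.    ,  1.    ]])}
[ 0.1998 -0.5917  0.3032] [[ 0.9474  0.3201 -0.0007]
 [ 0.3201 -0.9474  0.0015]
 [-0.0001 -0.0017 -1.    ]] 0.0539 0.1
```

View pics/top0.png

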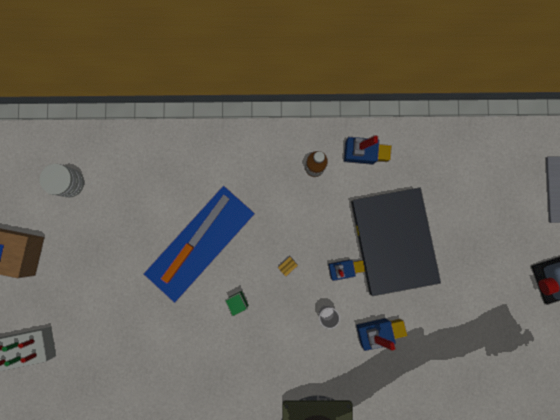

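View pics/side0.png

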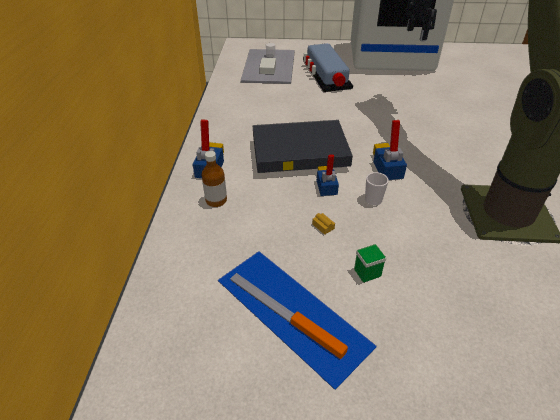

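The top view shows the slab at about (395,240) with its sticker at (357,232). The small prop is at (345,268), the fulcrum at (288,265) and the bar on the mat at (195,243). The beaker is at (327,313), the bottle at (317,160) and the green box at (237,302). The larger props are look-alikes.

```bash
cat > h.py <<'E'
from plant import bot
import cv2,numpy as np
np.set_printoptions(precision=4,suppress=True)
def ray(c,uv):
    K,T=c['mtx'],c['T']; uv=np.atleast_2d(np.asarray(uv,float))
    d=np.c_[(uv[:,0]-K[0,2])/K[0,0],-(uv[:,1]-K[1,2])/K[1,1],-np.ones(len(uv))]@T[:3,:3].T
    return T[:3,3],d
def plane(c,uv,z):
    o,d=ray(c,uv); return o+d*((z-o[2])/d[:,2])[:,None]
def proj(c,P):
    p=(np.atleast_2d(P)-c['T'][:3,3])@c['T'][:3,:3]; K=c['mtx']
    return np.c_[K[0,2]-K[0,0]*p[:,0]/p[:,2],K[1,2]+K[1,1]*p[:,1]/p[:,2]]
def tri(c1,u1,c2,u2):
    A=0;b=0
    for c,u in((c1,u1),(c2,u2)):
        o,d=ray(c,u);d=d[0]/np.linalg.norm(d[0]);M=np.eye(3)-np.outer(d,d);A=A+M;b=b+M@o
    return np.linalg.solve(A,b)
def blob(im,lo,hi,roi):
    x0,y0,x1,y1=roi;m=cv2.inRange(cv2.cvtColor(im,cv2.COLOR_BGR2HSV),lo,hi)
    M=np.zeros_like(m);M[y0:y1,x0:x1]=m[y0:y1,x0:x1]
    cs,_=cv2.findContours(M,cv2.RETR_EXTERNAL,cv2.CHAIN_APPROX_NONE)
    return max(cs,key=cv2.contourArea)
E
python3 - <<'E'
from h import *
im=cv2.imread('pics/top0.png');c=bot.camera_info('top')
def rep(n,lo,hi,roi,z):
    k=blob(im,lo,hi,roi);r=cv2.minAreaRect(k);b=cv2.boxPoints(r)
    P=plane(c,b,z);print(n,cv2.contourArea(k),'px',np.array(r[0]),'ctr',P.mean(0)[:2]);print('  corners',P[:,:2].round(3).tolist(),'sides',np.linalg.norm(P[1]-P[0]),np.linalg.norm(P[2]-P[1]))
rep('slab',(0,0,20),(179,110,75),(348,180,445,300),.06)
rep('mat',(105,150,60),(130,255,255),(140,180,260,305),.004)
rep('handle',(5,150,120),(18,255,255),(140,180,260,305),.026)
rep('blade',(0,0,90),(179,80,255),(185,190,235,250),.010)
rep('fulc',(15,80,80),(35,255,255),(270,250,305,280),.022)
rep('housing',(105,120,40),(130,255,255),(325,255,358,285),.04)
rep('red',(0,150,60),(4,255,255),(325,255,358,285),.12)
rep('bolt',(20,150,100),(32,255,255),(345,255,372,280),.03)
rep('stick',(20,120,60),(35,255,255),(350,220,364,245),.04)
rep('green',(50,120,40),(80,255,255),(220,285,255,320),.06)
for n,a in(('m',(140,180,260,310)),('s',(270,180,445,335))):
    x0,y0,x1,y1=a;cv2.imwrite(f'pics/c{n}.png',cv2.resize(im[y0:y1,x0:x1],None,fx=4.5 if n=='m' else 3.8,fy=4.5 if n=='m' else 3.8,interpolation=2))
E
```

```text
slab 6940.5 px [390.4811 241.566 ] ctr [ 0.5656 -0.2095]
  corners [[0.683, -0.07], [0.726, -0.303], [0.448, -0.347], [0.406, -0.118]] sides 0.23722468613189773 0.2818198559128273
mat 4748.5 px [198.702  243.5399] ctr [0.5612 0.3504]
  corners [[0.471, 0.516], [0.735, 0.278], [0.651, 0.185], [0.388, 0.423]] sides 0.3561607718878623 0.1261286318234555
handle 249.0 px [176.4406 262.9568] ctr [0.5037 0.4113]
  corners [[0.459, 0.456], [0.56, 0.383], [0.549, 0.367], [0.447, 0.44]] sides 0.1252641933605231 0.019929202328415035
blade 606.5 px [201.5 208.5] ctr [0.6658 0.3423]
  corners [[0.722, 0.393], [0.721, 0.293], [0.61, 0.292], [0.61, 0.391]] sides 0.1000426441551727 0.11186275079217951
fulc 185.0 px [287.5 266. ] ctr [0.4935 0.084 ]
  corners [[0.489, 0.113], [0.523, 0.079], [0.498, 0.055], [0.464, 0.089]] sides 0.04786903891648831 0.03530624879166572
housing 214.0 px [341.56 269.58] ctr [ 0.484  -0.0722]
  corners [[0.501, -0.035], [0.513, -0.102], [0.467, -0.11], [0.455, -0.043]] sides 0.06845851463008763 0.047477345112451816
red 7.0 px [341. 273.] ctr [ 0.4811 -0.0587]
  corners [[0.486, -0.056], [0.486, -0.061], [0.476, -0.061], [0.476, -0.056]] sides 0.005365127076784573 0.010662292285068308
bolt 78.5 px [358.5676 266.4054] ctr [ 0.4922 -0.1235]
  corners [[0.505, -0.108], [0.509, -0.134], [0.479, -0.139], [0.475, -0.113]] sides 0.025952659294927335 0.03046595971478425
stick 1.5 px [357.5 231. ] ctr [ 0.5953 -0.1202]
  corners [[0.592, -0.119], [0.598, -0.119], [0.598, -0.122], [0.592, -0.122]] sides 0.005821063527022726 0.0029064850425784797
green 205.5 px [235.3 304.6] ctr [0.3878 0.2329]
  corners [[0.398, 0.261], [0.416, 0.225], [0.377, 0.205], [0.359, 0.241]] sides 0.04046967532954586 0.04404325056579946
```

View pics/cs.png

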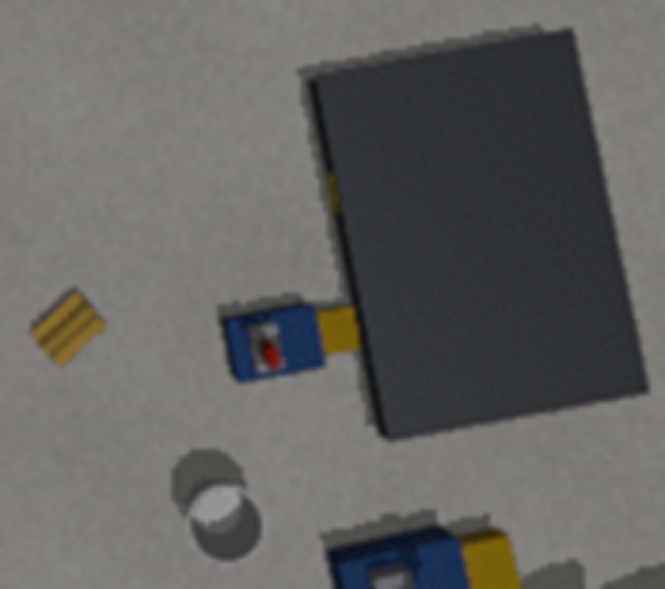

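The crop shows the slab's top corners at crop px (313,82), (572,32), (648,390) and (388,437). The fulcrum's ridge runs from lower left to upper right. The prop's bolt touches the slab's front face.

```bash
cat > slab.py <<'E'
from h import *
c=bot.camera_info('top')
q=np.array([(313,82),(572,32),(648,390),(388,437)])/3.8+[270,180]-.5
P=plane(c,q,.06)
if __name__=='__main__':
    print(P[:,:2],np.linalg.norm(P-np.roll(P,-1,0),axis=1))
    ex=(P[1]-P[0]+P[2]-P[3]);print('yaw x',np.degrees(np.arctan2(ex[1],ex[0])))
    ey=P[0]-P[3];print('yaw y',np.degrees(np.arctan2(ey[1],ey[0])))
    E=(P[0]+P[3])/2;print('edge',E)
    s=bot.camera_info('side');im=cv2.imread('pics/side0.png')
    k=blob(im,(20,120,60),(35,255,255),(275,155,300,175));m=cv2.moments(k);u=(m['m10']/m['m00'],m['m01']/m['m00']);print('stick side',u,plane(s,[u],.04))
    k=blob(im,(15,80,80),(35,255,255),(305,205,345,240));m=cv2.moments(k);u=(m['m10']/m['m00'],m['m01']/m['m00']);print('fulc side',u,plane(s,[u],.02))
    print('bottle base',plane(s,[(215,204)],0)+[0,-.03,0],'top cap',plane(c,[(320,157)],.16)); print('beaker',plane(c,[(328,312)],.075))
E
python3 slab.py
python3 -m pendant '{"dp":[[16,37.5,0],[16,37.5,0],[16,37.5,0],[16,37.5,0],[16,37.5,0]],"rotation":[[0,0,1.5],[0,0,1.5],[0,0,1.5],[0,0,1.5],[0,0,1.5]]}'|tail -1
python3 -m pendant '{"dp":[[16,37.5,0],[16,37.5,0],[16,37.5,0],[16,37.5,0],[16,37.5,0]],"rotation":[[0,0,1.5],[0,0,1.5],[0,0,1.5],[0,0,1.5],[0,0,1.5]]}'|tail -1
python3 -m pendant '{"dp":[[16,37.5,0],[16,37.5,0],[16,37.5,0],[16,37.5,0],[16,37.5,0]],"rotation":[[0,0,1.5],[0,0,1.5],[0,0,1.5],[0,0,1.5],[0,0,1.5]]}'
python3 -m pendant '{"dp":[[16,37.5,0],[16,37.5,0],[0,0,0],[0,0,0]],"rotation":[[0,0,1.5],[0,0,1.5],[0,0,0],[0,0,0]]}'
python3 -c "
from h import *
im=bot.get_image('wrist');c=bot.camera_info('wrist');cv2.imwrite('pics/w1.png',im);np.savez('w1.npz',**c);print(c['T'],c['mtx'][0]);o=bot.get_obs();print(o['tcp_pos'],o['orientation'][:,0])
print(proj(c,[.4935,.084,.02]))"
```

```text
[[ 0.681  -0.1016]
 [ 0.718  -0.2978]
 [ 0.4495 -0.3469]
 [ 0.4153 -0.1531]] [0.1997 0.273  0.1967 0.2706]
yaw x -79.64713486258152
yaw y 10.972159355147983
edge [ 0.5481 -0.1274  0.06  ]
stick side (287.58752997601914, 165.2398081534772) [[ 0.5972 -0.1184  0.04  ]]
fulc side (322.9197324414716, 223.01170568561872) [[0.4941 0.0931 0.02  ]]
bottle base [[ 0.7902 -0.0122  0.    ]] top cap [[ 0.7881 -0.0018  0.16  ]]
beaker [[ 0.3695 -0.0276  0.075 ]]
grasp_force: 0.0
grasp_force: 0.0
time_s: 1.35
tcp_pos: [0.4403, -0.0277, 0.3038]
orientation: [[0.752, 0.659, -0.0], [0.659, -0.752, -0.0], [-0.0, -0.0, -1.0]]
ft_force: [0.7, -0.7, -0.6]
grip_width: 0.0853
grasp_force: 0.0
time_s: 1.68
tcp_pos: [0.4726, 0.0483, 0.3037]
orientation: [[0.713, 0.701, 0.0], [0.701, -0.713, 0.001], [0.001, -0.001, -1.0]]
ft_force: [0.2, -0.3, -0.9]
grip_width: 0.0854
grasp_force: 0.0
[[ 0.6974  0.6919  0.1867  0.5199]
 [-0.7167  0.6732  0.1821  0.0921]
 [ 0.0003 -0.2608  0.9654  0.3736]
 [ 0.      0.      0.      1.    ]] [332.2286   0.     280.546 ]
[0.4717 0.0458 0.3035] [ 0.716   0.6981 -0.0012]
[[268.3725 145.914 ]]
```

View pics/w1.png

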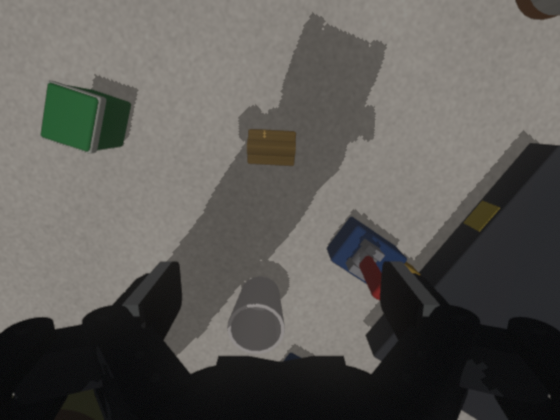

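The wrist view shows the fulcrum at about (271,147) with its ridge nearly horizontal. The sticker is at (482,216), the prop at (368,258) and the beaker at (257,318).

Run:
```python
from h import *
im=cv2.imread('pics/w1.png');c=dict(np.load('w1.npz'))
k=blob(im,(10,70,50),(35,255,255),(225,110,320,185));b=cv2.boxPoints(cv2.minAreaRect(k))
P=plane(c,b,.022);print(cv2.contourArea(k),P[:,:2],np.linalg.norm(P[1]-P[0]),np.linalg.norm(P[2]-P[1]))
for a,d in((0,1),(1,2)):
    v=P[d]-P[a];print(np.degrees(np.arctan2(v[1],v[0])))
print(P.mean(0))
k=blob(im,(15,100,60),(35,255,255),(455,190,510,245));m=cv2.moments(k);print('stick',plane(c,[(m['m10']/m['m00'],m['m01']/m['m00'])],.04))
```

```text
1601.5 [[0.4641 0.089 ]
 [0.4919 0.1118]
 [0.5247 0.074 ]
 [0.4977 0.0502]] 0.03594007607474175 0.04994661765494308
39.281674487575856
-49.05081925637036
[0.4946 0.0812 0.022 ]
stick [[ 0.5984 -0.124   0.04  ]]
```

```bash
python3 -m pendant '{"dp":[[12,17.5,-30],[11,18,-30],[0,0,-30],[0,0,-30],[0,0,-30]],"rotation":[[0,0,-2.2],[0,0,-2.1],[0,0,0],[0,0,0],[0,0,0]]}'|tail -6
python3 -m pendant '{"dp":[[0,0,-35],[0,0,-30],[0,0,-15],[0,0,0],[0,0,0]],"rotation":[[0,0,0],[0,0,0],[0,0,0],[0,0,0],[0,0,0]]}'
python3 -m pendant '{"dp":[[0,0,0],[0,0,0],[0,0,0],[0,0,0],[0,0,0]],"rotation":[[0,0,0],[0,0,0],[0,0,0],[0,0,0],[0,0,0]]}' 0
python3 -m pendant '{"dp":[[0,0,0],[0,0,0],[0,0,0],[0,0,0]],"rotation":[[0,0,0],[0,0,0],[0,0,0],[0,0,0]]}' 0
```

```text
time_s: 2.15
tcp_pos: [0.4946, 0.0787, 0.1527]
orientation: [[0.769, 0.639, -0.0], [0.639, -0.769, -0.001], [-0.001, 0.001, -1.0]]
ft_force: [-0.3, -0.7, -0.1]
grip_width: 0.0851
grasp_force: 0.0
time_s: 2.57
tcp_pos: [0.4944, 0.079, 0.0736]
orientation: [[0.769, 0.639, -0.002], [0.639, -0.769, -0.002], [-0.003, 0.0, -1.0]]
ft_force: [0.1, -0.3, -0.7]
grip_width: 0.0858
grasp_force: 0.0
time_s: 2.98
tcp_pos: [0.4954, 0.0812, 0.0755]
orientation: [[0.767, 0.641, 0.002], [0.641, -0.767, 0.001], [0.002, 0.001, -1.0]]
ft_force: [-1.3, 0.4, 7.5]
grip_width: 0.0489
grasp_force: 62.3
time_s: 3.32
tcp_pos: [0.4954, 0.0812, 0.0755]
orientation: [[0.767, 0.641, 0.002], [0.641, -0.767, 0.001], [0.002, 0.001, -1.0]]
ft_force: [-1.0, 0.7, 8.5]
grip_width: 0.049
grasp_force: 62.3
```

```bash
python3 -m pendant '{"dp":[[0,0,20],[0,0,20],[10,-16,10],[10,-16,0],[10,-16,0]],"rotation":[[0,0,0],[0,0,6.5],[0,0,6.5],[0,0,6.5],[0,0,6.5]]}' |tail -6
python3 -m pendant '{"dp":[[10,-16,0],[10,-16,0],[10,-16,0],[11,-16,0],[10,-15,0]],"rotation":[[0,0,6.5],[0,0,6.5],[0,0,6.5],[0,0,6.5],[0,0,6.5]]}'|tail -6
python3 -m pendant '{"dp":[[10,-15,0],[0,0,0],[0,0,-15],[0,0,-15],[0,0,0]],"rotation":[[0,0,1.7],[0,0,0],[0,0,0],[0,0,0],[0,0,0]]}'
```

```text
time_s: 3.73
tcp_pos: [0.5258, 0.0323, 0.1254]
orientation: [[0.403, 0.915, 0.002], [0.915, -0.403, -0.0], [0.001, 0.002, -1.0]]
ft_force: [0.1, 0.8, -4.1]
grip_width: 0.049
grasp_force: 64.9
time_s: 4.15
tcp_pos: [0.5762, -0.048, 0.1243]
orientation: [[-0.15, 0.989, 0.0], [0.989, 0.15, -0.001], [-0.001, -0.0, -1.0]]
ft_force: [0.2, 0.0, -5.0]
grip_width: 0.0489
grasp_force: 64.8
time_s: 4.57
tcp_pos: [0.5839, -0.0616, 0.0919]
orientation: [[-0.174, 0.985, -0.005], [0.985, 0.174, -0.001], [-0.0, -0.005, -1.0]]
ft_force: [-1.0, -0.8, -4.1]
grip_width: 0.0489
grasp_force: 64.7
```

```bash
python3 -m pendant '{"dp":[[3,0.5,-8],[0,0,-6],[0,0,-3],[0,0,0],[0,0,0]],"rotation":[[0,0,0],[0,0,0],[0,0,0],[0,0,0],[0,0,0]]}' |tail -6
python3 -m pendant '{"dp":[[0,0,0],[0,0,0],[0,0,0],[0,0,0]],"rotation":[[0,0,0],[0,0,0],[0,0,0],[0,0,0]]}' 75
python3 -m pendant '{"dp":[[0,0,40],[0,0,40],[0,0,40],[-6,36,20],[-6,36,10]],"rotation":[[0,0,0],[0,0,0],[0,0,0],[0,0,0],[0,0,0]]}' 85|tail -6
python3 - <<'E'
from h import *
im=bot.get_image('wrist');c=bot.camera_info('wrist');cv2.imwrite('pics/w2.png',im);np.savez('w2.npz',**c)
im=bot.get_image('top');cv2.imwrite('pics/t2.png',im)
E
```

```text
time_s: 4.98
tcp_pos: [0.5891, -0.0605, 0.0771]
orientation: [[-0.175, 0.985, 0.0], [0.985, 0.175, -0.0], [-0.0, 0.0, -1.0]]
ft_force: [-0.0, 0.3, -4.2]
grip_width: 0.0489
grasp_force: 64.8
time_s: 5.32
tcp_pos: [0.5895, -0.0606, 0.0775]
orientation: [[-0.175, 0.985, 0.001], [0.985, 0.175, 0.0], [-0.0, 0.001, -1.0]]
ft_force: [0.2, -0.3, -0.9]
grip_width: 0.0754
grasp_force: 0.0
time_s: 5.73
tcp_pos: [0.579, 0.0095, 0.2306]
orientation: [[-0.168, 0.986, 0.007], [0.986, 0.168, -0.001], [-0.002, 0.007, -1.0]]
ft_force: [1.0, 0.9, -0.8]
grip_width: 0.085
grasp_force: 0.0
```

View pics/w2.png

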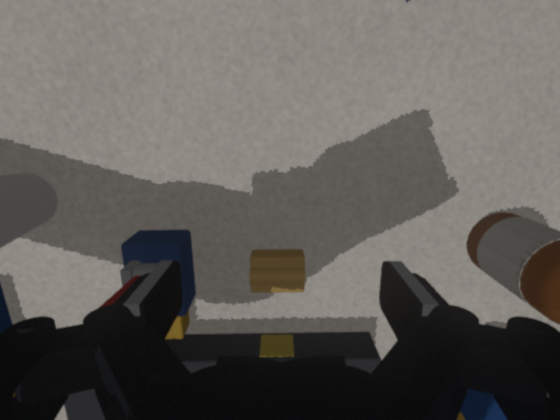

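The wrist view shows the block at (277,271) standing square in front of the sticker at (277,346).

```bash
python3 -m pendant '{"dp":[[-4.5,40.5,0],[-4.5,40.5,0],[-4.5,40.5,0],[-4.5,40.5,0],[-4.5,40.5,0]],"rotation":[[0,0,4.2],[0,0,4.2],[0,0,4.2],[0,0,4.2],[0,0,4.2]]}' |tail -6
python3 -m pendant '{"dp":[[-4.5,40.5,0],[-4.5,40.5,0],[-4.5,40.5,0],[-4.5,40.5,0],[0,0,0]],"rotation":[[0,0,4.2],[0,0,4.2],[0,0,4.2],[0,0,4.2],[0,0,0]]}' |tail -6
python3 - <<'E'
from h import *
import slab
c=dict(np.load('w2.npz'));im=cv2.imread('pics/w2.png')
k=blob(im,(10,70,50),(35,255,255),(225,230,330,310));b=cv2.boxPoints(cv2.minAreaRect(k));P=plane(c,b,.022)
print('fulc',P.mean(0),P[:,:2].tolist());
k=blob(im,(15,100,40),(35,255,255),(250,330,305,360));print('stick',plane(c,[(277,336)],.02),plane(c,[(277,357)],.06),cv2.boundingRect(k))
im=bot.get_image('wrist');c=bot.camera_info('wrist');cv2.imwrite('pics/w3.png',im);np.savez('w3.npz',**c)
k=blob(im,(5,130,60),(18,255,255),(0,0,560,420));r=cv2.minAreaRect(k);b=cv2.boxPoints(r);P=plane(c,b,.026)
print('handle',r,P.mean(0),P[:,:2].tolist(),np.linalg.norm(P[1]-P[0]),np.linalg.norm(P[2]-P[1]))
v=P[1]-P[0] if np.linalg.norm(P[1]-P[0])>.08 else P[2]-P[1];print(np.degrees(np.arctan2(v[1],v[0])))
E
```

```text
time_s: 6.25
tcp_pos: [0.5541, 0.2156, 0.2271]
orientation: [[-0.519, 0.855, 0.0], [0.855, 0.519, -0.0], [-0.0, 0.0, -1.0]]
ft_force: [1.0, 0.5, 0.3]
grip_width: 0.0852
grasp_force: 0.0
time_s: 6.67
tcp_pos: [0.5317, 0.387, 0.2281]
orientation: [[-0.751, 0.66, -0.002], [0.66, 0.751, 0.012], [0.01, 0.007, -1.0]]
ft_force: [-1.5, 1.2, 1.3]
grip_width: 0.0852
grasp_force: 0.0
fulc [ 0.5892 -0.0406  0.022 ] [[0.5605697739365244, -0.02410624536893724], [0.6101950211490126, -0.015128068047769963], [0.618756752284521, -0.057032144909369045], [0.5673312031570346, -0.06625228976860743]]
stick [[ 0.6017 -0.1093  0.02  ]] [[ 0.6003 -0.1018  0.06  ]] (259, 334, 36, 24)
handle ((280.2871398925781, 157.3712921142578), (157.2158660888672, 28.955583572387695), 84.2894058227539) [0.5089 0.4065 0.026 ] [[0.4509257861764809, 0.43487205821033037], [0.4640625438538587, 0.4527395826861429], [0.5676281102191346, 0.37937959884442274], [0.5530289379600386, 0.3590913829150333]] 0.022177079004411394 0.12691538033594593
-35.31159693678972
```

View pics/w3.png

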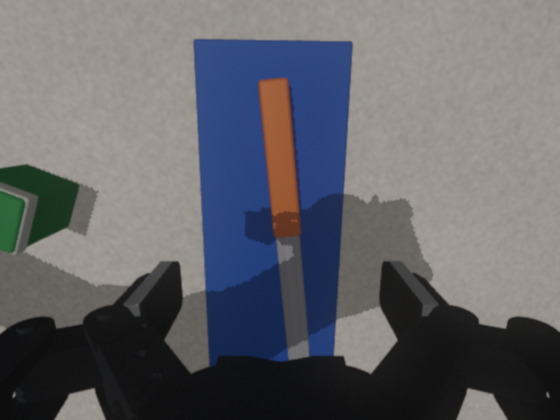

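The view shows the handle centred at about (280,157) on the mat, turned about 5° from the mat's axis. The arm was still settling, so I'll measure once more.

Run:
```python
from h import *
im=bot.get_image('wrist')
print(bot.get_obs()['tcp_pos'])
im=bot.get_image('wrist');c=bot.camera_info('wrist');o=bot.get_obs();print(o['tcp_pos'],o['orientation'][:,0])
k=blob(im,(5,130,60),(18,255,255),(0,0,560,420));r=cv2.minAreaRect(k);b=cv2.boxPoints(r);P=plane(c,b,.026)
print('handle',P.mean(0),P[:,:2].tolist(),np.linalg.norm(P[1]-P[0]),np.linalg.norm(P[2]-P[1]))
v=P[1]-P[0] if np.linalg.norm(P[1]-P[0])>.08 else P[2]-P[1];print(np.degrees(np.arctan2(v[1],v[0])))
```

```text
[0.5351 0.3784 0.2269]
[0.5363 0.3758 0.2266] [-0.7421  0.6702 -0.0006]
handle [0.5086 0.4095 0.026 ] [[0.4502191944900501, 0.4375050286091039], [0.4634699616830692, 0.4554596706597419], [0.5676698675436074, 0.38272890454967345], [0.5529523368930089, 0.3622110026558664]] 0.022314838165896026 0.12707236017443957
-34.914756808192706
```

```bash
python3 -m pendant '{"dp":[[-12,15.5,-30],[-11.5,15.5,-30],[0,0,-35],[0,0,-30],[0,0,-12]],"rotation":[[0,0,3.3],[0,0,3.3],[0,0,0],[0,0,0],[0,0,0]]}' |tail -6
python3 -m pendant '{"dp":[[0,0,-7],[0,0,0],[0,0,0]],"rotation":[[0,0,0],[0,0,0],[0,0,0]]}'
python3 -m pendant '{"dp":[[0,0,0],[0,0,0],[0,0,0],[0,0,0],[0,0,0]],"rotation":[[0,0,0],[0,0,0],[0,0,0],[0,0,0],[0,0,0]]}' 0
python3 -m pendant '{"dp":[[0,0,0],[0,0,0],[0,0,0]],"rotation":[[0,0,0],[0,0,0],[0,0,0]]}' 0
```

```text
time_s: 7.23
tcp_pos: [0.5126, 0.4026, 0.0855]
orientation: [[-0.813, 0.582, -0.004], [0.582, 0.813, -0.007], [-0.001, -0.008, -1.0]]
ft_force: [-0.0, -1.5, -0.2]
grip_width: 0.0847
grasp_force: 0.0
time_s: 7.48
tcp_pos: [0.5141, 0.4068, 0.0843]
orientation: [[-0.813, 0.582, 0.002], [0.582, 0.813, 0.001], [-0.0, 0.002, -1.0]]
ft_force: [0.4, 0.7, 0.8]
grip_width: 0.0852
grasp_force: 0.0
time_s: 7.9
tcp_pos: [0.5133, 0.407, 0.0835]
orientation: [[-0.814, 0.581, 0.001], [0.581, 0.814, 0.0], [-0.0, 0.001, -1.0]]
ft_force: [-0.0, 0.5, 3.6]
grip_width: 0.0248
grasp_force: 3.0
time_s: 8.15
tcp_pos: [0.5133, 0.407, 0.0836]
orientation: [[-0.814, 0.581, 0.001], [0.581, 0.814, 0.0], [-0.0, 0.001, -1.0]]
ft_force: [-0.8, -0.9, 5.4]
grip_width: 0.0226
grasp_force: 61.1
```

```bash
python3 -m pendant '{"dp":[[0,0,10],[0,0,25],[0,0,30],[5,-35,25],[5.5,-38,20]],"rotation":[[0,0,0],[0,0,0],[0,0,0],[0,0,-5],[0,0,-5.5]]}' |tail -6
python3 -m pendant '{"dp":[[5.5,-38,20],[5.5,-38,20],[5.5,-38,0],[5.5,-38,0],[5.5,-38,0]],"rotation":[[0,0,-5.5],[0,0,-5.5],[0,0,-5.5],[0,0,-5.5],[0,0,-5.5]]}' |tail -6
python3 -m pendant '{"dp":[[5,-36,0],[0,0,0],[0,0,0],[0,0,0],[0,0,0]],"rotation":[[0,0,-6.2],[6.4,1.16,0],[6.4,1.16,0],[6.4,1.16,0],[0,0,0]]}' |tail -6
python3 -m pendant '{"dp":[[0,0,0],[0,0,0]],"rotation":[[0,0,0],[0,0,0]]}' |tail -6
python3 - <<'E'
from h import *
im=bot.get_image('side');cv2.imwrite('pics/s3.png',im);o=bot.get_obs();print(o['tcp_pos'],o['orientation'])
c=bot.camera_info('side')
p=o['tcp_pos'];R=o['orientation'];print('pred tip',p+R@[-.24,0,.0796],proj(c,p+R@[-.24,0,.0796]))
x0,y0,x1,y1=220,100,420,250
cv2.imwrite('pics/s3c.png',cv2.resize(im[y0:y1,x0:x1],None,fx=4,fy=4,interpolation=2))
E
```

```text
time_s: 8.57
tcp_pos: [0.5214, 0.3402, 0.1934]
orientation: [[-0.695, 0.719, -0.0], [0.719, 0.695, 0.006], [0.005, 0.004, -1.0]]
ft_force: [1.8, -0.0, -3.5]
grip_width: 0.0222
grasp_force: 59.9
time_s: 8.98
tcp_pos: [0.5498, 0.1475, 0.23]
orientation: [[-0.279, 0.96, -0.0], [0.96, 0.279, 0.0], [0.0, -0.0, -1.0]]
ft_force: [1.0, 0.0, -4.7]
grip_width: 0.0227
grasp_force: 59.9
time_s: 9.4
tcp_pos: [0.5558, 0.1066, 0.2271]
orientation: [[-0.157, 0.986, -0.061], [0.929, 0.168, 0.33], [0.335, -0.005, -0.942]]
ft_force: [-0.7, -3.3, -4.4]
grip_width: 0.0226
grasp_force: 60.0
time_s: 9.57
tcp_pos: [0.5547, 0.1143, 0.2298]
orientation: [[-0.169, 0.984, -0.06], [0.928, 0.18, 0.328], [0.333, -0.0, -0.943]]
ft_force: [0.1, 0.1, -4.4]
grip_width: 0.0223
grasp_force: 59.9
[0.5547 0.1154 0.2302] [[-0.1714  0.9834 -0.0601]
 [ 0.9272  0.1816  0.3277]
 [ 0.3331  0.0005 -0.9429]]
pred tip [ 0.591  -0.081   0.0752] [[289.1353 163.3987]]
```

View pics/s3c.png

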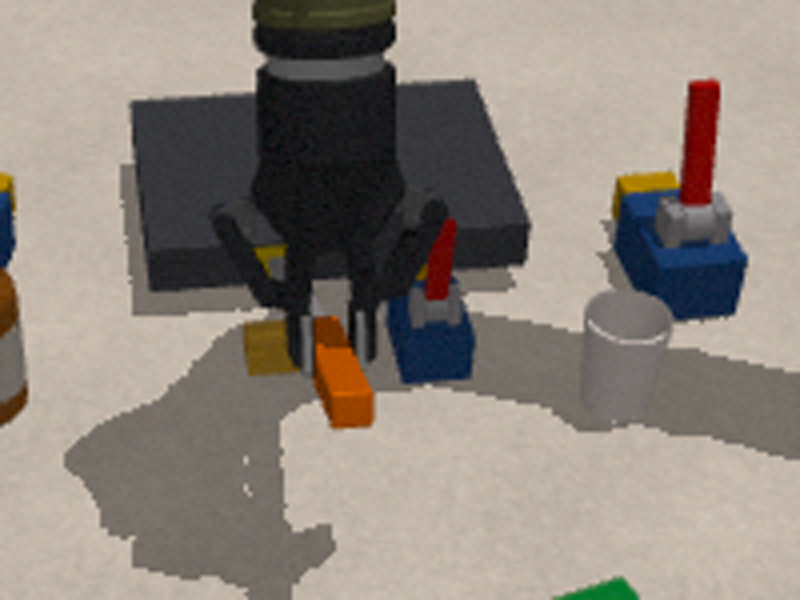

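The crop shows the handle held with its rear face at crop (350,405). The tip is hidden behind the gripper, the fulcrum is at crop (270,347), and the prop and beaker are undisturbed.

Run:
```python
from h import *
o=bot.get_obs();c=bot.camera_info('side');p=o['tcp_pos'];R=o['orientation']
q=proj(c,[p+R@[.07,y,z] for z in(.0576,.0796) for y in(-.012,.012)]);print((q-[220,100]+.5)*4)
im=bot.get_image('top');cv2.imwrite('pics/t3.png',im);c=bot.camera_info('top')
print(p,proj(c,[p+R@[-.24,y,.0796] for y in (-.011,.011)]))
k=blob(im,(0,0,100),(179,60,255),(300,215,400,260))
x0,y0,x1,y1=280,190,400,280
cv2.imwrite('pics/t3c.png',cv2.resize(im[y0:y1,x0:x1],None,fx=6,fy=6,interpolation=2))
```

```text
[[372.0598 389.2766]
 [327.4917 392.7596]
 [372.5608 427.1546]
 [328.3904 430.6773]]
[0.5547 0.1154 0.2302] [[346.797  236.1625]
 [345.2643 228.4915]]
```

View pics/t3c.png

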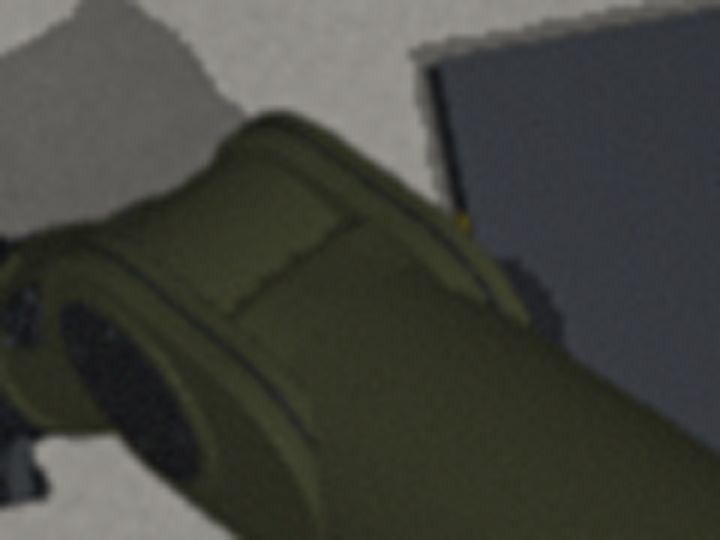

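```bash
python3 -m pendant '{"dp":[[1.2,-6.5,-20],[1.2,-6.5,-20],[0,0,-15],[0,0,0],[0,0,0]],"rotation":[[0,0,0],[0,0,0],[0,0,0],[0,0,0],[0,0,0]]}' |tail -6
python3 -m pendant '{"dp":[[0,0,0],[0,0,0],[0,0,0]],"rotation":[[0,0,0],[0,0,0],[0,0,0]]}' |tail -6
python3 - <<'E'
from h import *
im=bot.get_image('wrist');cv2.imwrite('pics/w4.png',im);o=bot.get_obs()
p=o['tcp_pos'];R=o['orientation'];d=p-[.597,-.1187,0];print(p,'X',d@[.179,-.984,0],'lat',d@[.984,.179,0],'tip',p+R@[-.24,0,.0796])
E
```

```text
time_s: 10.08
tcp_pos: [0.5574, 0.1017, 0.175]
orientation: [[-0.17, 0.984, -0.061], [0.928, 0.181, 0.327], [0.333, -0.0, -0.943]]
ft_force: [-0.1, -0.2, -3.2]
grip_width: 0.0227
grasp_force: 60.1
time_s: 10.33
tcp_pos: [0.558, 0.1016, 0.176]
orientation: [[-0.17, 0.984, -0.058], [0.927, 0.179, 0.329], [0.335, 0.002, -0.942]]
ft_force: [-0.2, -0.6, -2.1]
grip_width: 0.0226
grasp_force: 60.1
[0.558  0.1014 0.1759] X -0.22360201809145297 lat 0.00100857715158716 tip [ 0.594  -0.0948  0.0206]
```

```bash
python3 -m pendant '{"dp":[[1.8,-9.8,-3.5],[1.8,-9.8,-3.5],[0,0,0]],"rotation":[[0,0,0],[0,0,0],[0,0,0]]}' |tail -6
python3 -m pendant '{"dp":[[1.8,-9.8,-3.5],[0,0,0]],"rotation":[[0,0,0],[0,0,0]]}' |tail -6
python3 -m pendant '{"dp":[[1.8,-9.8,-3.5],[0,0,0]],"rotation":[[0,0,0],[0,0,0]]}' |tail -6
```

```text
time_s: 10.63
tcp_pos: [0.5619, 0.0766, 0.1662]
orientation: [[-0.164, 0.985, -0.059], [0.929, 0.174, 0.326], [0.331, -0.001, -0.944]]
ft_force: [0.6, -2.1, -4.7]
grip_width: 0.0228
grasp_force: 60.1
time_s: 10.8
tcp_pos: [0.5635, 0.068, 0.1631]
orientation: [[-0.165, 0.985, -0.059], [0.929, 0.175, 0.327], [0.332, -0.001, -0.943]]
ft_force: [0.8, -1.6, -3.3]
grip_width: 0.023
grasp_force: 60.1
time_s: 10.97
tcp_pos: [0.5653, 0.0587, 0.1597]
orientation: [[-0.166, 0.984, -0.059], [0.928, 0.176, 0.327], [0.332, -0.001, -0.943]]
ft_force: [0.3, -1.5, -3.8]
grip_width: 0.0223
grasp_force: 60.1
```

```bash
python3 -m pendant '{"dp":[[1.4,-7.9,-2.7],[0,0,0],[0,0,0]],"rotation":[[0,0,0],[0,0,0],[0,0,0]]}' |tail -6
python3 -m pendant '{"dp":[[-1.2,6.7,-7],[-1.2,6.7,-7],[0,0,0]],"rotation":[[-3.2,-0.6,0],[-3.2,-0.6,0],[0,0,0]]}' |tail -6
python3 -m pendant '{"dp":[[-1,5.8,-7.7],[-1,5.8,-7.7],[0,0,0]],"rotation":[[-3.2,-0.6,0],[-3.2,-0.6,0],[0,0,0]]}' |tail -6
cat > st.py <<'E'
from h import *
o=bot.get_obs();p=o['tcp_pos'];R=o['orientation'];d=p-[.597,-.1187,0];t=p+R@[-.24,0,.0796]
print('X %.4f Z %.4f lat %.4f th %.2f'%(d@[.179,-.984,0],p[2],d@[.984,.179,0],np.degrees(np.arcsin(R[2,0]))),'tip X',(t-[.597,-.1187,0])@[.179,-.984,0],t[2])
E
python3 st.py
```

```text
time_s: 11.22
tcp_pos: [0.5663, 0.0524, 0.1576]
orientation: [[-0.167, 0.984, -0.06], [0.928, 0.177, 0.328], [0.333, -0.001, -0.943]]
ft_force: [0.0, -1.6, -3.1]
grip_width: 0.0225
grasp_force: 60.1
time_s: 11.47
tcp_pos: [0.5632, 0.0677, 0.1439]
orientation: [[-0.177, 0.983, -0.04], [0.959, 0.181, 0.217], [0.22, -0.0, -0.975]]
ft_force: [-1.4, -2.2, -1.3]
grip_width: 0.0226
grasp_force: 60.2
time_s: 11.72
tcp_pos: [0.5613, 0.0784, 0.1289]
orientation: [[-0.18, 0.983, -0.019], [0.978, 0.181, 0.105], [0.107, 0.0, -0.994]]
ft_force: [0.4, -6.6, 4.5]
grip_width: 0.0224
grasp_force: 61.1
X -0.2003 Z 0.1289 lat 0.0002 th 6.12 tip X 0.029867275213225467 0.024156607493047752
```

```bash
python3 -m pendant '{"dp":[[-0.6,3.5,-6],[-0.7,3.5,-6],[0,0,0]],"rotation":[[-2.2,-0.4,0],[-2.2,-0.4,0],[0,0,0]]}' |tail -6; python3 st.py
python3 -m pendant '{"dp":[[-0.5,2.9,-5.5],[0,0,0],[0,0,0]],"rotation":[[-2,-0.35,0],[0,0,0],[0,0,0]]}' |tail -6
python3 st.py
python3 - <<'E'
from h import *
im=bot.get_image('side');x0,y0,x1,y1=220,100,420,250
cv2.imwrite('pics/s4c.png',cv2.resize(im[y0:y1,x0:x1],None,fx=4,fy=4,interpolation=2))
E
```

```text
time_s: 11.97
tcp_pos: [0.5609, 0.0842, 0.1174]
orientation: [[-0.178, 0.984, -0.004], [0.984, 0.178, 0.028], [0.029, 0.001, -1.0]]
ft_force: [-1.5, -7.3, 9.6]
grip_width: 0.0225
grasp_force: 61.8
X -0.2061 Z 0.1174 lat 0.0008 th 1.65 tip X 0.03157176789030653 0.03095812796285438
time_s: 12.22
tcp_pos: [0.5605, 0.0869, 0.1126]
orientation: [[-0.177, 0.984, 0.002], [0.984, 0.177, -0.004], [-0.004, 0.002, -1.0]]
ft_force: [-0.4, -6.3, 11.3]
grip_width: 0.0223
grasp_force: 61.9
X -0.2088 Z 0.1126 lat 0.0008 th -0.23 tip X 0.031507062340323085 0.03392877649871753
```

View pics/s4c.png

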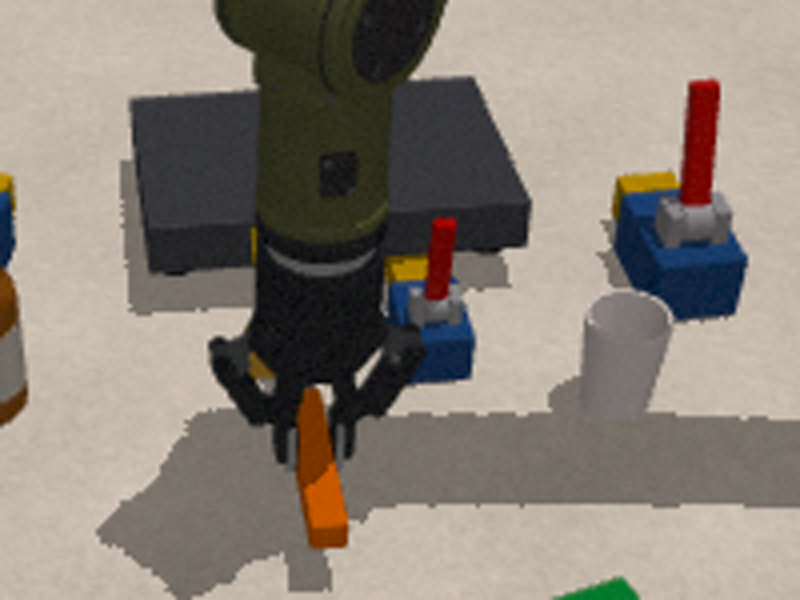

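The crop shows the slab front raised by about 16–20 mm (left lower corner crop row 290→272, right 268→245). The bolt is at (407,268). Next I'll wait a moment for the spring, then ease down and check whether the slab stays up.

```bash
python3 -m pendant '{"dp":[[0,0,0],[0,0,0],[0,0,0],[0,0,0],[0,0,0]],"rotation":[[0,0,0],[0,0,0],[0,0,0],[0,0,0],[0,0,0]]}' |tail -6; python3 st.py
python3 -m pendant '{"dp":[[0.2,-1.4,2.7],[0.2,-1.4,2.7],[0.3,-1.7,3],[0,0,0]],"rotation":[[1,0.17,0],[1,0.17,0],[1.1,0.2,0],[0,0,0]]}' |tail -6;python3 st.py
python3 -m pendant '{"dp":[[0.3,-1.7,3],[0.3,-1.7,3],[0.3,-1.7,3],[0,0,0]],"rotation":[[1.1,0.2,0],[1.1,0.2,0],[1.1,0.2,0],[0,0,0]]}' |tail -6;python3 st.py
python3 - <<'E'
from h import *
im=bot.get_image('side');x0,y0,x1,y1=220,100,420,250
cv2.imwrite('pics/s5c.png',cv2.resize(im[y0:y1,x0:x1],None,fx=4,fy=4,interpolation=2))
h=cv2.cvtColor(im,cv2.COLOR_BGR2HSV)
a=cv2.imread('pics/s4c.png');b=cv2.imread('pics/side0.png')[100:250,220:420];a=cv2.resize(a,(200,150),interpolation=cv2.INTER_AREA)
for n,g in(('0',b),('lift',a),('now',im[100:250,220:420])):
    v=cv2.cvtColor(g,cv2.COLOR_BGR2GRAY)
    print(n,[(x,v[55:75,x].tolist()) for x in(50,120)])
E
```

```text
time_s: 12.68
tcp_pos: [0.5605, 0.0868, 0.1128]
orientation: [[-0.176, 0.984, 0.002], [0.984, 0.176, -0.002], [-0.003, 0.002, -1.0]]
ft_force: [-1.8, -7.3, 11.6]
grip_width: 0.0231
grasp_force: 61.9
X -0.2088 Z 0.1128 lat 0.0009 th -0.15 tip X 0.031458558126695534 0.03380245515039895
time_s: 13.02
tcp_pos: [0.5612, 0.0819, 0.1202]
orientation: [[-0.175, 0.984, -0.007], [0.983, 0.176, 0.054], [0.054, 0.002, -0.999]]
ft_force: [1.4, -5.4, -0.2]
grip_width: 0.0225
grasp_force: 60.4
X -0.2038 Z 0.1202 lat 0.0007 th 3.10 tip X 0.031569524611783514 0.027754450368381908
time_s: 13.35
tcp_pos: [0.5618, 0.0785, 0.1285]
orientation: [[-0.176, 0.984, -0.018], [0.978, 0.177, 0.113], [0.114, 0.002, -0.993]]
ft_force: [0.4, -1.1, -3.9]
grip_width: 0.022
grasp_force: 60.1
X -0.2004 Z 0.1285 lat 0.0007 th 6.56 tip X 0.02897758147869371 0.022013249691407707
0 [(50, [50, 52, 49, 51, 50, 55, 55, 35, 31, 33, 34, 37, 36, 34, 34, 32, 36, 102, 108, 107]), (120, [52, 55, 37, 33, 30, 29, 31, 27, 29, 33, 31, 33, 81, 107, 108, 111, 106, 104, 172, 177])]
lift [(50, [54, 41, 35, 37, 34, 36, 36, 39, 41, 39, 36, 37, 71, 110, 114, 115, 117, 115, 116, 115]), (120, [36, 40, 37, 38, 39, 38, 32, 24, 64, 107, 115, 115, 116, 117, 115, 117, 114, 120, 180, 189])]
now [(50, [55, 54, 56, 41, 31, 32, 34, 40, 39, 34, 34, 32, 37, 52, 110, 114, 113, 116, 115, 114]), (120, [35, 33, 35, 31, 36, 36, 36, 33, 34, 67, 113, 113, 113, 111, 113, 115, 113, 110, 184, 187])]
```

The slab stays up with the bar unloaded: its lower edge is at rows 69 and 64, against 72 and 67 at the start. So the bolt is holding it. I'll withdraw the bar and lean it on the fulcrum while I flip the cam.

```bash
python3 -m pendant '{"dp":[[1.1,-5.9,6],[0,0,0],[-2.1,11.8,2.1],[-2.1,11.8,2.1],[0,0,0]],"rotation":[[3.35,0.6,0],[0,0,0],[0,0,0],[0,0,0],[0,0,0]]}' |tail -6;python3 st.py
python3 -m pendant '{"dp":[[-2.1,11.8,2.1],[-2.1,11.8,2.1],[0,0,0],[0,0,0]],"rotation":[[0,0,0],[0,0,0],[0,0,0],[0,0,0]]}' |tail -6;python3 st.py
python3 -m pendant '{"dp":[[-1.2,6.7,-14],[-1.2,6.7,-14],[-1.2,6.7,-14],[0,0,0],[0,0,0]],"rotation":[[-5.4,-1,0],[-5.4,-1,0],[-5.4,-1,0],[0,0,0],[0,0,0]]}' |tail -6;python3 st.py
```

```text
time_s: 13.82
tcp_pos: [0.5576, 0.1012, 0.1395]
orientation: [[-0.181, 0.983, -0.029], [0.968, 0.183, 0.172], [0.174, 0.003, -0.985]]
ft_force: [-0.8, 2.1, 0.1]
grip_width: 0.0221
grasp_force: 60.3
X -0.2234 Z 0.1395 lat 0.0006 th 10.04 tip X -0.0009136387734369498 0.01933567523693823
time_s: 14.15
tcp_pos: [0.554, 0.1227, 0.1435]
orientation: [[-0.179, 0.983, -0.029], [0.968, 0.182, 0.171], [0.174, 0.003, -0.985]]
ft_force: [-0.0, 1.3, -1.5]
grip_width: 0.0225
grasp_force: 60.3
X -0.2452 Z 0.1435 lat 0.0009 th 10.00 tip X -0.022685668799152948 0.023409895609817197
time_s: 14.57
tcp_pos: [0.5493, 0.1452, 0.0999]
orientation: [[-0.185, 0.982, 0.023], [0.976, 0.187, -0.109], [-0.111, 0.002, -0.994]]
ft_force: [0.5, -1.2, -4.7]
grip_width: 0.0224
grasp_force: 59.9
X -0.2682 Z 0.0999 lat 0.0003 th -6.39 tip X -0.020776472547352848 0.04754111364920335
```

```bash
python3 -m pendant '{"dp":[[0,0,-8],[0,0,-4],[0,0,0],[0,0,0]],"rotation":[[0,0,0],[0,0,0],[0,0,0],[0,0,0]]}' |tail -6;python3 st.py
python3 -m pendant '{"dp":[[0,0,0],[0,0,0],[0,0,0],[0,0,0],[0,0,0]],"rotation":[[0,0,0],[0,0,0],[0,0,0],[0,0,0],[0,0,0]]}' 55|tail -6;python3 st.py
```

```text
time_s: 14.9
tcp_pos: [0.5512, 0.1385, 0.0888]
orientation: [[-0.175, 0.984, 0.023], [0.978, 0.176, -0.112], [-0.115, 0.003, -0.993]]
ft_force: [0.2, -0.1, -3.2]
grip_width: 0.0225
grasp_force: 60.2
X -0.2613 Z 0.0888 lat 0.0009 th -6.58 tip X -0.013752333442504453 0.03723633687242458
time_s: 15.32
tcp_pos: [0.5509, 0.14, 0.0892]
orientation: [[-0.177, 0.984, 0.024], [0.978, 0.179, -0.112], [-0.115, 0.003, -0.993]]
ft_force: [-0.0, 0.8, 0.1]
grip_width: 0.0553
grasp_force: 0.0
X -0.2628 Z 0.0892 lat 0.0010 th -6.58 tip X -0.01521110143671506 0.03762778431509376
```

```bash
python3 -m pendant '{"dp":[[0,-1.5,15],[0,-3.5,35],[0,-3.5,35],[0,0,35],[0,0,35]],"rotation":[[0,0,0],[0,0,0],[0,0,0],[6.47,1.18,0],[0,0,0]]}' |tail -6
python3 -m pendant '{"dp":[[-9,-35,0],[-9,-35,0],[-9,-35,0],[-9,-35,0],[-9,-35,0]],"rotation":[[0,0,0],[0,0,0],[0,0,0],[0,0,0],[0,0,0]]}' 0 |tail -6
python3 -m pendant '{"dp":[[-9,-35,0],[-9.5,-25,0],[0,0,0],[0,0,0]],"rotation":[[0,0,0],[0,0,0],[0,0,0],[0,0,0]]}' 0 |tail -6;python3 st.py
python3 - <<'E'
from h import *
im=bot.get_image('side');x0,y0,x1,y1=220,60,420,210;c=bot.camera_info('side')
k=blob(im,(0,150,60),(4,255,255),(310,120,345,185));print(cv2.boundingRect(k),proj(c,[[.4803-.179*-.019,-.0637-.984*.019,.1246],[.4803,-.0637,.05]]))
E
```

```text
time_s: 15.73
tcp_pos: [0.5514, 0.1268, 0.2453]
orientation: [[-0.173, 0.985, 0.002], [0.985, 0.173, 0.001], [0.001, 0.002, -1.0]]
ft_force: [0.3, -2.6, -0.4]
grip_width: 0.0548
grasp_force: 0.0
time_s: 16.15
tcp_pos: [0.505, -0.0451, 0.2442]
orientation: [[-0.179, 0.984, 0.003], [0.984, 0.179, -0.0], [-0.001, 0.003, -1.0]]
ft_force: [0.2, -0.5, 0.6]
grip_width: 0.0002
grasp_force: 0.0
time_s: 16.48
tcp_pos: [0.4865, -0.1053, 0.2439]
orientation: [[-0.175, 0.985, 0.002], [0.985, 0.175, -0.0], [-0.001, 0.002, -1.0]]
ft_force: [-0.0, -0.1, 0.4]
grip_width: -0.0002
grasp_force: 0.0
X -0.0329 Z 0.2439 lat -0.1063 th -0.05 tip X 0.2071738790157141 0.16451103050311894
(327, 154, 7, 21) [[329.0123 149.9985]
 [328.4331 175.948 ]]
```

```bash
python3 -m pendant '{"dp":[[-3,-0.5,-31],[0,0,-31],[0,0,0],[-2.4,12.8,0],[-2.3,12.8,0]],"rotation":[[0,0,0],[0,0,0],[0,0,0],[0,0,0],[0,0,0]]}' 0 |tail -6
python3 -m pendant '{"dp":[[-2,10.8,-1.2],[-1.9,10.7,-1.2],[-1.7,9.5,-5.4],[-1.7,9.4,-5.3],[0,0,0]],"rotation":[[0,0,0],[0,0,0],[0,0,0],[0,0,0],[0,0,0]]}' 0 |tail -6;python3 st.py
python3 -m pendant '{"dp":[[-1.2,6.7,-8.7],[-1.2,6.6,-8.6],[-0.9,5,-15.7],[-0.3,1.4,-3],[0,0,0]],"rotation":[[0,0,0],[0,0,0],[0,0,0],[0,0,0],[0,0,0]]}' 0 |tail -6;python3 st.py
```

```text
time_s: 16.95
tcp_pos: [0.4801, -0.077, 0.1824]
orientation: [[-0.179, 0.984, 0.003], [0.984, 0.179, 0.001], [0.0, 0.003, -1.0]]
ft_force: [-0.8, 0.5, 1.5]
grip_width: -0.0002
grasp_force: 0.0
time_s: 17.37
tcp_pos: [0.4728, -0.0348, 0.1696]
orientation: [[-0.184, 0.983, 0.004], [0.983, 0.184, 0.002], [0.001, 0.004, -1.0]]
ft_force: [0.0, -0.7, 0.3]
grip_width: -0.0001
grasp_force: 0.0
X -0.1048 Z 0.1696 lat -0.1072 th 0.06 tip X 0.13512652619470772 0.08975465309050244
time_s: 17.78
tcp_pos: [0.4692, -0.0172, 0.133]
orientation: [[-0.181, 0.984, 0.003], [0.984, 0.181, 0.001], [0.0, 0.003, -1.0]]
ft_force: [0.9, -0.1, 0.8]
grip_width: 0.0
grasp_force: 0.0
X -0.1228 Z 0.1330 lat -0.1076 th 0.01 tip X 0.1172500443579697 0.05334721337147835
```

```bash
python3 -m pendant '{"dp":[[0,0,-4],[0,0,0],[0,0,0]],"rotation":[[0,0,0],[0,0,0],[0,0,0]]}' 0 |tail -6
python3 - <<'E'
from h import *
im=bot.get_image('side');c=bot.camera_info('side');x0,y0,x1,y1=280,120,400,210
print(proj(c,[.4803-.077*.179,-.0637+.077*.984,.055]))
cv2.imwrite('pics/s6c.png',cv2.resize(im[y0:y1,x0:x1],None,fx=6,fy=6,interpolation=2))
E
```

```text
time_s: 18.03
tcp_pos: [0.4692, -0.0178, 0.1308]
orientation: [[-0.179, 0.984, 0.006], [0.984, 0.179, 0.001], [0.0, 0.006, -1.0]]
ft_force: [-3.0, 1.4, 15.3]
grip_width: -0.0001
grasp_force: 8.0
[[334.1168 192.5733]]
```

View pics/s6c.png

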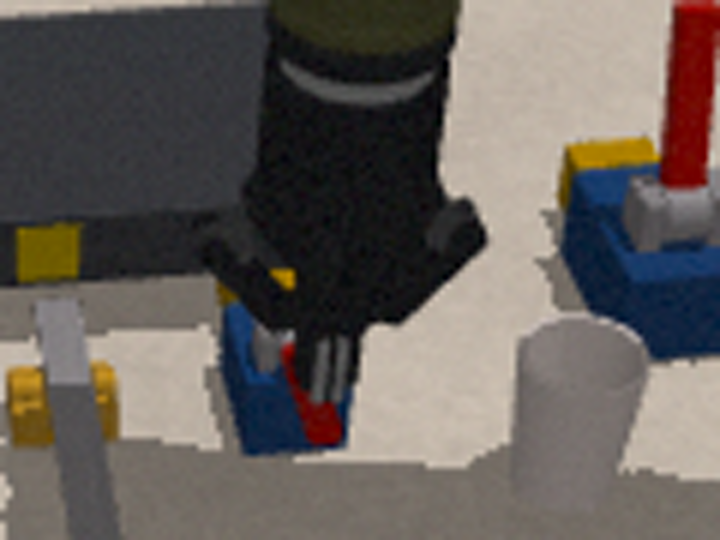

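The crop shows the red lever lying level, pointing away from the slab and against its stop at 15 N. The bar is leaning on the brass block and the slab is up.

```bash
python3 -m pendant '{"dp":[[0,0,36],[0,0,36],[0,0,40],[15.6,35,0],[15.6,35,0]],"rotation":[[0,0,0],[0,0,0],[0,0,0],[0,0,0],[0,0,0]]}' 0 |tail -6
python3 -m pendant '{"dp":[[15.6,35,0],[15.6,35,0],[15.6,35,0],[0,0,0],[0,0,0]],"rotation":[[0,0,0],[0,0,0],[-6.47,-1.18,0],[0,0,0],[0,0,0]]}' 60 |tail -6;python3 st.py
python3 - <<'E'
from h import *
im=bot.get_image('top');c=bot.camera_info('side')
im=bot.get_image('side')
k=blob(im,(0,150,60),(4,255,255),(315,165,345,205));print('red',cv2.boundingRect(k))
k=blob(im,(5,130,60),(18,255,255),(250,180,350,280));print('handle',cv2.boundingRect(k))
o=bot.get_obs();print(o['tcp_pos'])
E
```

```text
time_s: 18.5
tcp_pos: [0.5011, 0.0478, 0.2439]
orientation: [[-0.168, 0.986, 0.007], [0.986, 0.168, -0.001], [-0.002, 0.007, -1.0]]
ft_force: [0.6, 0.0, -1.2]
grip_width: -0.0003
grasp_force: 0.0
time_s: 18.92
tcp_pos: [0.5451, 0.1632, 0.2417]
orientation: [[-0.189, 0.982, 0.024], [0.976, 0.191, -0.103], [-0.105, 0.004, -0.994]]
ft_force: [-0.7, -1.2, -0.0]
grip_width: 0.0595
grasp_force: 0.0
X -0.2866 Z 0.2417 lat -0.0006 th -6.05 tip X -0.039568269691873575 0.1878175878283853
red (327, 179, 10, 15)
handle (293, 214, 17, 46)
[0.5456 0.155  0.241 ]
```

```bash
python3 -m pendant '{"dp":[[1.1,-3,-34],[1,-3,-34],[1.1,-3,-34],[1,-3,-34],[1,-3,-15]],"rotation":[[0,0,0],[0,0,0],[0,0,0],[0,0,0],[0,0,0]]}' |tail -6
python3 -m pendant '{"dp":[[0,0,0],[0,0,0]],"rotation":[[0,0,0],[0,0,0]]}' |tail -6
python3 -m pendant '{"dp":[[0,0,0],[0,0,0],[0,0,0],[0,0,0],[0,0,0]],"rotation":[[0,0,0],[0,0,0],[0,0,0],[0,0,0],[0,0,0]]}' 0|tail -6
python3 -m pendant '{"dp":[[0,0,0],[0,0,0]],"rotation":[[0,0,0],[0,0,0]]}' 0|tail -6;python3 st.py
```

```text
time_s: 19.43
tcp_pos: [0.5497, 0.1356, 0.0865]
orientation: [[-0.173, 0.985, 0.016], [0.979, 0.174, -0.111], [-0.112, -0.004, -0.994]]
ft_force: [0.2, 0.4, 1.1]
grip_width: 0.06
grasp_force: 0.0
time_s: 19.6
tcp_pos: [0.5512, 0.1372, 0.0896]
orientation: [[-0.174, 0.985, 0.02], [0.979, 0.175, -0.109], [-0.111, 0.0, -0.994]]
ft_force: [0.6, 0.4, -0.0]
grip_width: 0.06
grasp_force: 0.0
time_s: 20.02
tcp_pos: [0.552, 0.1402, 0.0915]
orientation: [[-0.176, 0.984, 0.024], [0.978, 0.178, -0.107], [-0.109, 0.005, -0.994]]
ft_force: [-1.2, -0.0, 5.7]
grip_width: 0.0223
grasp_force: 59.4
time_s: 20.18
tcp_pos: [0.552, 0.1402, 0.0915]
orientation: [[-0.177, 0.984, 0.024], [0.978, 0.178, -0.107], [-0.109, 0.005, -0.994]]
ft_force: [-0.3, -0.1, 6.9]
grip_width: 0.0227
grasp_force: 59.4
X -0.2629 Z 0.0915 lat 0.0020 th -6.28 tip X -0.015557000978434665 0.038650890918122224
```

```bash
python3 -m pendant '{"dp":[[0,2,10],[0,4,25],[0,4,30],[0,4,35],[-7,36,0]],"rotation":[[0,0,0],[0,0,0],[0,0,0],[6.2,1.15,0],[0,0,5]]}' |tail -6
python3 -m pendant '{"dp":[[-7,36,0],[-7,36,0],[-7,36,0],[-7,36,0],[-7,36,0]],"rotation":[[0,0,5.8],[0,0,5.8],[0,0,5.8],[0,0,5.8],[0,0,5.8]]}' |tail -6
python3 -m pendant '{"dp":[[-7,36,0],[0,0,0],[0,0,0],[0,0,0],[0,0,0]],"rotation":[[0,0,5.8],[0,0,0],[0,0,0],[0,0,0],[0,0,0]]}' |tail -6;python3 -c "
from plant import bot;o=bot.get_obs();print(o['tcp_pos'],o['orientation'][:,0])"
```

```text
time_s: 20.6
tcp_pos: [0.5528, 0.1704, 0.1952]
orientation: [[-0.234, 0.972, 0.01], [0.972, 0.234, -0.006], [-0.008, 0.009, -1.0]]
ft_force: [4.6, -12.0, -4.7]
grip_width: 0.022
grasp_force: 59.6
time_s: 21.02
tcp_pos: [0.5083, 0.3713, 0.1904]
orientation: [[-0.702, 0.712, 0.0], [0.712, 0.702, 0.001], [0.001, 0.001, -1.0]]
ft_force: [0.7, -0.0, -4.4]
grip_width: 0.022
grasp_force: 59.5
time_s: 21.43
tcp_pos: [0.5029, 0.404, 0.1895]
orientation: [[-0.766, 0.643, 0.001], [0.643, 0.766, -0.001], [-0.001, -0.0, -1.0]]
ft_force: [0.1, -0.7, -5.0]
grip_width: 0.0219
grasp_force: 59.6
[0.50285719 0.40399176 0.18951974] [-0.76576984  0.64311305 -0.00146666]
```

```bash
python3 -m pendant '{"dp":[[0,3,-35],[0,0,-35],[0,0,-20],[0,0,-8],[0,0,0]],"rotation":[[0,0,0],[0,0,0],[0,0,0],[0,0,0],[0,0,0]]}' |tail -6
python3 -m pendant '{"dp":[[0,0,-4],[0,0,0],[0,0,0]],"rotation":[[0,0,0],[0,0,0],[0,0,0]]}' |tail -6
```

```text
time_s: 21.85
tcp_pos: [0.5025, 0.4067, 0.0904]
orientation: [[-0.766, 0.643, -0.001], [0.643, 0.766, -0.003], [-0.001, -0.002, -1.0]]
ft_force: [0.5, -0.8, -3.8]
grip_width: 0.0218
grasp_force: 59.9
time_s: 22.1
tcp_pos: [0.5033, 0.4091, 0.089]
orientation: [[-0.766, 0.642, 0.003], [0.642, 0.766, 0.003], [-0.0, 0.004, -1.0]]
ft_force: [0.3, -1.0, -2.9]
grip_width: 0.0223
grasp_force: 60.0
```

```bash
python3 -m pendant '{"dp":[[0,0,-2],[0,0,-1],[0,0,0],[0,0,0]],"rotation":[[0,0,0],[0,0,0],[0,0,0],[0,0,0]]}' |tail -6
python3 -m pendant '{"dp":[[0,0,0],[0,0,0],[0,0,0],[0,0,0],[0,0,0]],"rotation":[[0,0,0],[0,0,0],[0,0,0],[0,0,0],[0,0,0]]}' 70|tail -6
python3 -m pendant '{"dp":[[0,0,20],[0,0,35],[0,0,40],[0,0,40],[-20,20,40]],"rotation":[[0,0,0],[0,0,0],[0,0,0],[0,0,0],[0,0,0]]}' |tail -6
python3 -m pendant '{"dp":[[-40,0,0],[-40,0,0],[-40,0,0],[0,0,0],[0,0,0]],"rotation":[[0,0,0],[0,0,0],[0,0,0],[0,0,0],[0,0,0]]}' |tail -6
python3 - <<'E'
from h import *
a=bot.get_image('side');b=bot.get_image('top');cv2.imwrite('pics/sF.png',a);cv2.imwrite('pics/tF.png',b)
x=cv2.resize(a[90:380,190:400],None,fx=1.9,fy=1.9,interpolation=2);y=cv2.resize(b[120:350,140:445],(400,302));o=np.zeros((551,800,3),np.uint8);o[:,:399]=x[:551,:399];o[:302,400:]=y
cv2.imwrite('pics/F.png',o)
c=bot.camera_info('top')
k=blob(b,(0,0,20),(179,110,75),(348,180,445,300));q=cv2.boxPoints(cv2.minAreaRect(k));k0=blob(cv2.imread('pics/top0.png'),(0,0,20),(179,110,75),(348,180,445,300));print(q,cv2.boxPoints(cv2.minAreaRect(k0)))
E
```

```text
time_s: 22.43
tcp_pos: [0.5032, 0.4094, 0.088]
orientation: [[-0.767, 0.642, 0.004], [0.642, 0.767, 0.002], [-0.002, 0.004, -1.0]]
ft_force: [-1.6, -5.3, 13.2]
grip_width: 0.0224
grasp_force: 61.9
time_s: 22.85
tcp_pos: [0.5022, 0.4094, 0.0847]
orientation: [[-0.767, 0.641, 0.001], [0.641, 0.767, 0.002], [0.001, 0.002, -1.0]]
ft_force: [0.4, 0.6, 0.7]
grip_width: 0.0699
grasp_force: 0.0
time_s: 23.27
tcp_pos: [0.49, 0.4219, 0.2555]
orientation: [[-0.762, 0.648, 0.005], [0.648, 0.762, -0.002], [-0.005, 0.002, -1.0]]
ft_force: [1.8, -0.3, -0.3]
grip_width: 0.0696
grasp_force: 0.0
time_s: 23.68
tcp_pos: [0.3625, 0.4267, 0.2542]
orientation: [[-0.771, 0.637, 0.0], [0.637, 0.771, 0.002], [0.001, 0.001, -1.0]]
ft_force: [1.1, -0.3, 0.4]
grip_width: 0.07
grasp_force: 0.0
[[350.8084 199.2551]
 [421.9138 184.8418]
 [441.6604 282.2581]
 [370.555  296.6713]] [[340.8151 200.3472]
 [421.8415 185.1547]
 [440.1472 282.7849]
 [359.1208 297.9774]]
```

View pics/F.png

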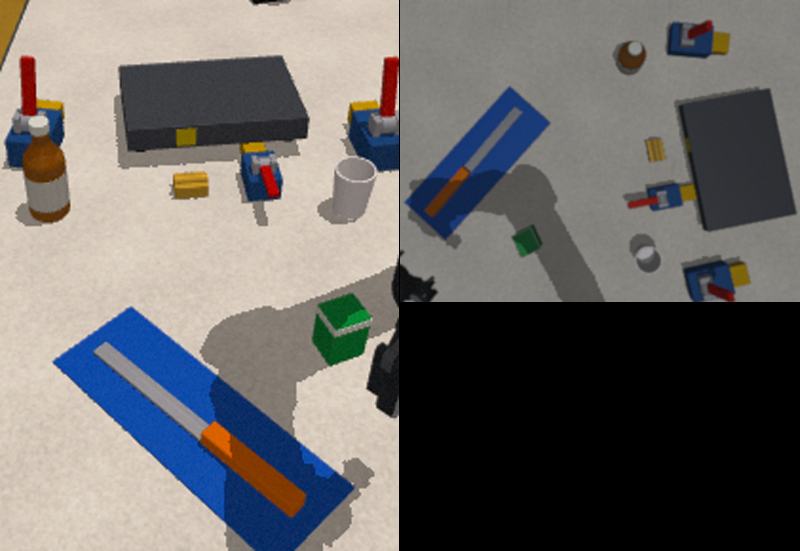

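The picture shows the bar flat on the mat, the red lever lying outward, the slab raised on the bolt, and the bottle, beaker and slide box in place.

```bash
python3 -c "
from plant import bot
print(bot.hand_in())"
```

```text
the job is handed in; nothing more can be done
None
```

I handed the job in at about 24 s of robot time: the slab's front edge rests on the prop's bolt, the cam lever is flipped out to its stop, the bar is back on the mat, and the bottle, beaker and slide box look unmoved in the last pictures; I judged the bolt out because the slab stayed up with the bar unloaded, not from seeing its full travel.

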